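# Hang a spoon blank on the jig's peg and hold it against the sprung plunger at its stop

## Task

Pick up the roughed-out wooden spoon blank that has a hole through the end of its handle, and hang it by that hole on the upright peg of the carving jig, flat on the jig's board and with its head still clear of the sprung plunger. Then swing its head against the plunger until the side of the head meets the fixed stop pin, firmly but without ramming it, and finish still holding it there: the program ends with the fingers pressing the blank against the pin, ready for the carver. Leave the other blank, the one without a hole, where it lies.

Things in the scene. Friction and masses are not known exactly. Their poses are not given: they have to be found in the camera images.
- spoon: Spoon blank with the eye: flat light wood 16 mm thick, about 80 g, flat on the table at first. Origin: eye axis, at the underside; x runs along the handle to the head, z up. Eye ring 40 mm wide, hole 18 mm. Neck: bar 24 mm wide, x = 17 to 95 mm. Head 46 mm wide, sides straight and parallel from x = 115 to 155 mm, round end at x = 178 mm. Centre of mass near x = 100 mm.
- eye (a point): Centre of the spoon blank's 18 mm hole, at the underside (the origin of spoon).
- spoon_neck (a point): Middle of the 24 mm wide neck of the spoon blank, 75 mm from the eye axis, at mid thickness: a good place to grip from above.
- plain_blank: The other blank: same thickness, neck and head, but the handle ends round (radius 12 mm, about the origin) with no hole. Leave it alone (30 mm at most). Origin at the underside, x towards the head. The two blanks swap places between runs.
- jig: Carving jig fixed to the table: plywood board 180 (x) by 260 (y) by 18 mm. Origin: centre of its underside, z up. Peg at x -20, y -85 mm; stop pin at x 9, y 65 mm; sprung plunger at y 40 mm, pointing to -x from a steel housing (x 35 to 80, y 18 to 62 mm, top 52 mm above the table). Blank home: eye on peg, spoon x along jig +y, head's side against the pin.
- peg_foot (a point): Foot of the steel peg, on the board's top face, 18 mm above the table. Peg upright, 12 mm diameter, 35 mm high, its top 7 mm a cone narrowing to 5 mm. A blank hung with its head swung about 0.3 rad from home (towards the jig's -x) lies on the board clear of the plunger; then swing the head about the peg towards the jig's +x.
- stop_pin: Fixed steel stop pin, 12 mm diameter, 26 mm high, upright on the board. Origin: centre of its foot on the board's top face. It is the hard stop.
- plunger_nose (a point): Centre of the flat front face (14 mm diameter) of the plunger, 9 mm above the board's top; the spoon head's side pushes it towards the jig's +x.
- plunger (a joint): How far the plunger is pushed in, m: 0 sprung fully out, about 0.014 when the spoon blank is against the stop pin, end of travel 0.020. Spring: 2.4 N at 0, rising 0.2 N per mm to 5.2 N at 14 mm. It springs back if let go.
There are look-alikes about, which are no part of the job. What is shaped like the spoon but black is not meant.

How it is judged (in metres and radians):
On the way, in this order (a step that is already met when the one before it is completed fails the run):
1. the spoon blank's eye is down over the peg, the blank flat on the board, the plunger still out (horizontal distance between eye and peg_foot below 0.007 m and z of eye in the frame of jig below 0.024 m and angle between spoon's own z axis and vertical below 0.1 rad and value of joint plunger below 0.006 m), for 0.2 s.
2. the blank, still on the peg, has pushed the plunger in and meets the stop pin, pressed by the fingers (horizontal distance between eye and peg_foot below 0.007 m and z of eye in the frame of jig below 0.024 m and angle between spoon's own z axis and vertical below 0.1 rad and value of joint plunger above 0.012 m and contact force between spoon and stop_pin above 1 N and contact force between the fingers and spoon above 1 N), for 0.3 s.
At the end, for the whole second after the job is handed in: Still held by the fingers (over 1 N): the eye within 7 mm of the peg's axis, underside within 6 mm of the board, tilted less than 0.1 rad; plunger pushed in more than 12 mm; the blank pressing on the stop pin with 1 to 40 N, at rest (under 20 mm/s); the other blank within 30 mm of its start (all of step 2 and contact force between spoon and stop_pin below 40 N and linear speed of spoon below 0.02 m/s and distance of plain_blank from where it was at the start of the episode below 0.03 m); the arm keeps its last pose, push and grip.
It fails at once if the spoon blank is rammed against the stop pin (over 50 N) (contact force between spoon and stop_pin above 50 N).
It fails at once if the other blank is moved more than 30 mm (distance of plain_blank from where it was at the start of the episode above 0.03 m).
It also fails if it takes over 51 s, if anything falls off the work surface, if the arm or the gripper's body presses on something with over 40 N, if the wrist force passes 120 N, or if a joint passes its speed limit or range.

## Robot

A 6-joint arm with a two-finger parallel gripper is mounted at the origin on the work surface. World frame = base frame: x ahead of the robot, y to its left, z up, the work surface at z = 0. Lengths are in mm, angles in degrees, forces in N, time in s.
With the tool pointing down it reaches from about 300 to 850 mm from the base axis. Payload 4.2 kg.
Tool frame: the origin (TCP) lies midway between the tips of the shut fingers; the grasp point (between the pads) lies 19 mm behind it; z points along the fingers, y is the line along which they close (so a half turn about z gives the same grasp; the last joint's range is limited). The gripper opens to 91 mm and grips with 3 to 60 N. Pads are 32 mm wide; open, the fingers measure 118 mm over their backs; the gripper's body (76 mm by 178 mm) begins 60 mm behind the grasp point.
Start: joints at [72.135, 18.312, 89.639, -0, 72.044, -1.146], TCP at [165.416, 550.709, 213.976] pointing down, gripper open.
Joint ranges: [-177.97, 177.97], [-48.28, 115.42], [12.27, 149.76], [-77.06, 257.06], [2.81, 150.46], [-146.56, 146.56]. Speed limits (degrees/s): [147.25, 147.25, 180, 180, 180, 180].

## Interface

Orientations are given as [roll, pitch, yaw] about the fixed x, y, z axes, in that order (R = Rz(yaw) Ry(pitch) Rx(roll)).
In Python, from workcell import env gives the robot as it stands.
- The arm moves only by the shell command python3 -m jog 'ROWS' [FORCE]. ROWS is a JSON object of lists of equal length, an entry for each row: "jaw": the finger opening in mm, from 0 to 91.2; "slide": the shift along the tool's x, y, z in units of 30 mm (1.0 is 30 mm), a list of three; "spin": the turn about the tool's z in units of 8 degrees (1.0 is 8 degrees). In form: {"jaw": [jaw, ...], "slide": [[dx, dy, dz], ...], "spin": [spin, ...]}. A call has 1 to 10 rows; each row shifts and turns the commanded pose from where the row before left it, along the tool's axes as they then stand; what a row does not reach is not made up. A row lasts 1/10 s, in which the tool goes at most 50 mm and 8.59 degrees, less where a joint would pass 70% of its speed; a pose out of reach is approached as far as the arm can. A call is refused whole if a number of a shift passes 1 or a number of a turn 1, either way. A call with a gripper value outside its range is refused whole. The fingers move at their own pace and stop on an object; FORCE is the grip in N (left out, the last holds). Time passes only in rows, so rows that do not move let the fingers close. It gives the time, the measured TCP pose, the force, the opening and the grip force at its end, in the units of the state.
- env.state(): the state, without advancing time (a new reading comes with each control period).
- env.grab_frame(name): name is "scene" or "top" or "wrist"; returns the picture (480x640x3 uint8, red, green, blue); there is no depth.
- env.camera_model(name): a dict with "fx", "fy", "cx", "cy" (pixels), "camera_from_world" (4x4, takes a point from world to camera coordinates). Camera axes: x right, y up, looking along -z (the intrinsics and any distortion apply to the point x, -y, -z); pixel columns grow to the right and rows downward; lengths in mm; the calibration is good to about 2 mm. A picture is of the moment at which its call begins: read the wrist's pose just before it. camera_model takes no time and is no camera call; for the wrist camera it gives the pose at the moment of the call.
- env.job_done(): hands the job in; it is judged then, once.
The state is a dict: "time_s": time; "qpos": joint angles; "qvel": joint speeds; "effort": joint torques, N m; "ee_pos": TCP position; "ee_rot": TCP orientation; "force": force on the tool from outside, world axes, zero at the start; "torque": the same for the moment, N m; "gripper_width": finger opening in mm; "gripper_force": force on a finger pad.
Only numpy, scipy, OpenCV 4.12 (cv2) and the standard library are available. Lean on these libraries where they do the work, as an engineer would, in place of code of your own. Each camera call takes 0.05 s, during which the arm holds its last target. There are 200 camera calls.

## Working session

There is one attempt and no reset: what is moved stays moved. The work goes in short steps, Python scripts to look and compute and a shell command to move; the robot and the scene stay as the last step left them, time stands still between calls to the robot, and variables do not carry over. Pictures are saved under pics/ and viewed, at most 10 in all, crops included, and the job is handed in when it is done.

```bash
mkdir -p pics; ls
python3 - <<'E'
from workcell import env
import cv2,numpy as np
s=env.state();print(s['time_s'],s['ee_pos'],s['ee_rot'])
for n in("scene","top"):
    m=env.camera_model(n);print(n,m)
    cv2.imwrite(f"pics/{n}0.png",env.grab_frame(n)[:,:,::-1])
E
```

```text
pics
0.0 [165.25906217 550.20720279 213.10168349] [-1.79896225e+02 -1.00161390e-03  1.63281960e+02]
scene {'fx': 556.3515450904989, 'fy': 556.3515450904989, 'cx': 331.97271898915574, 'cy': 241.11033842045157, 'camera_from_world': array([[-4.80383694e-01,  8.77051980e-01,  3.36607761e-03,
         2.26559923e+02],
       [-5.18545004e-01, -2.87111400e-01,  8.05405564e-01,
         1.94568718e+02],
       [ 7.07348984e-01,  3.85158237e-01,  5.92714558e-01,
        -1.33579861e+03],
       [ 0.00000000e+00,  0.00000000e+00,  0.00000000e+00,
         1.00000000e+00]])}
top {'fx': 468.6248378578468, 'fy': 468.6248378578468, 'cx': 317.26879972377964, 'cy': 238.5150796596263, 'camera_from_world': array([[ 2.34834577e-02, -9.99414665e-01,  2.48767838e-02,
        -5.22926190e+01],
       [ 9.98758083e-01,  2.45472145e-02,  4.33558017e-02,
        -4.14847454e+02],
       [-4.39410798e-02,  2.38277448e-02,  9.98749929e-01,
        -1.01300630e+03],
       [ 0.00000000e+00,  0.00000000e+00,  0.00000000e+00,
         1.00000000e+00]])}
```

View pics/top0.png

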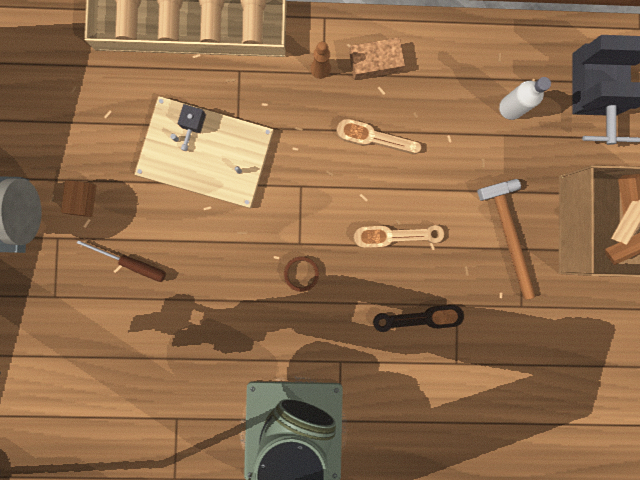

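View pics/scene0.png

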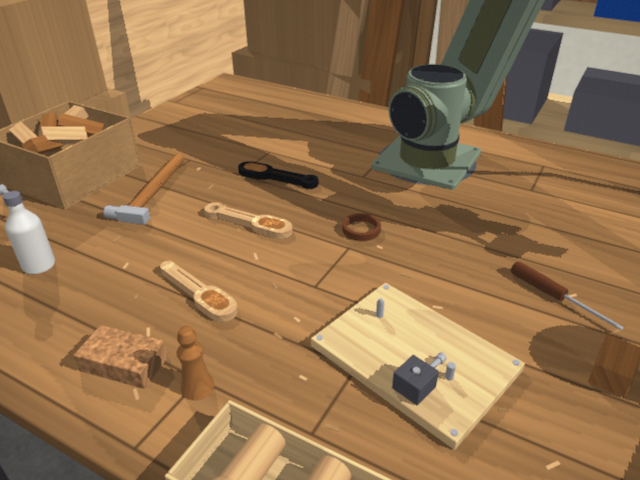

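Three spoon shapes appear in the top view: light wood with a hole at its handle end, (437,234); light wood with a plain round end, (378,136); and a black one, (418,318). The first fits the description. The jig is at (205,150), with its peg near (240,168), and the housing at (190,118). Next I'll confirm the choice in an enlarged crop.

```bash
cat > h.py <<'E'
import numpy as np,cv2
from workcell import env
F=np.diag([1,-1,-1])
def ray(m,uv):
    T=np.array(m['camera_from_world']);R,t=T[:3,:3],T[:3,3]
    d=R.T@(F@np.array([(uv[0]-m['cx'])/m['fx'],(uv[1]-m['cy'])/m['fy'],1]))
    return -R.T@t,d/np.linalg.norm(d)
def plane(m,uv,z):
    c,d=ray(m,uv);return c+d*(z-c[2])/d[2]
def tri(*mu):
    A=np.zeros((3,3));b=np.zeros(3);rs=[ray(*x) for x in mu]
    for c,d in rs:
        P=np.eye(3)-np.outer(d,d);A+=P;b+=P@c
    p=np.linalg.solve(A,b)
    return p,max(np.linalg.norm(np.cross(p-c,d)) for c,d in rs)
def proj(m,p):
    T=np.array(m['camera_from_world']);q=F@(T[:3,:3]@p+T[:3,3])
    return np.array([m['cx']+m['fx']*q[0]/q[2],m['cy']+m['fy']*q[1]/q[2]])
def light(im,box):
    """largest light-wood contours in box (x0,y0,x1,y1): hull contour + holes"""
    x0,y0,x1,y1=box;h=cv2.cvtColor(im[y0:y1,x0:x1],cv2.COLOR_BGR2HSV)
    k=((h[...,2]>170)&(h[...,1]<150)).astype(np.uint8)
    c,hi=cv2.findContours(k,cv2.RETR_CCOMP,cv2.CHAIN_APPROX_NONE,offset=(x0,y0))
    return c,hi[0]
E
python3 - <<'E'
from h import *
T=cv2.imread('pics/top0.png');S=cv2.imread('pics/scene0.png')
def crop(im,x,y,w,h):return cv2.resize(im[y:y+h,x:x+w],(400,300),interpolation=cv2.INTER_CUBIC)
o=np.vstack([np.hstack([crop(T,345,190,110,82),crop(S,190,180,120,90)]),np.hstack([crop(T,130,90,150,112),crop(S,300,270,240,180)])])
cv2.imwrite('pics/crop1.png',o)
for im,n,bx in((T,'top',(340,210,460,262)),(S,'scene',(190,190,305,245)),(T,'top',(325,110,435,160))):
    c,hi=light(im,bx);print(n)
    for a,b in zip(c,hi):
        ar=cv2.contourArea(a)
        if ar>8: print(ar,'hole' if b[3]>=0 else 'outer',a[:,0].mean(0).round(1),cv2.minAreaRect(a))
    o=max(c,key=cv2.contourArea)[:,0]
    if n=='top':
        P=np.array([plane(env.camera_model(n),p,16)[:2] for p in o]);print(cv2.minAreaRect(P.astype(np.float32)))
E
```

```text
top
4111.5 outer [401.4 228. ] ((399.5, 230.0), (40.0, 119.0), 90.0)
13.5 hole [401.2 241.3] ((401.0, 241.5), (6.0, 3.0), -0.0)
26.5 hole [426.3 241. ] ((426.5299377441406, 240.78997802734375), (11.172287940979004, 3.6769556999206543), 8.130102157592773)
8.5 hole [364.8 241.2] ((364.7500305175781, 241.25003051757812), (4.242640495300293, 2.1213202476501465), 45.0)
18.0 hole [397. 237.] ((397.0, 237.0), (10.0, 2.0), -0.0)
14.0 hole [419. 236.] ((419.0, 236.0), (8.0, 2.0), -0.0)
43.5 hole [382.  234.4] ((382.5, 234.0), (8.0, 7.0), 90.0)
59.5 hole [434.2 233.7] ((434.0, 233.5), (8.0, 9.0), 0.0)
83.5 hole [368.  233.4] ((367.6379699707031, 233.6551971435547), (8.534918785095215, 14.837629318237305), 66.80140686035156)
12.0 hole [452.5 226. ] ((452.5, 226.0), (7.0, 2.0), -0.0)
135.5 hole [443.5 232.6] ((443.33966064453125, 232.77413940429688), (20.14165496826172, 13.740954399108887), 86.633544921875)
647.0 hole [386.4 226.2] ((389.27801513671875, 224.89031982421875), (21.149105072021484, 90.37281799316406), 80.03620147705078)
((438.7067565917969, -221.67984008789062), (87.50373840332031, 
[... 1215 characters left out ...]
86084), 15.255118370056152)
27.5 outer [327.  123.2] ((327.5, 122.5), (11.0, 5.0), 90.0)
629.0 outer [391.5 120.3] ((386.0242919921875, 120.55189514160156), (96.40422058105469, 18.583637237548828), 1.4688007831573486)
42.0 hole [398.5 126.9] ((398.0, 127.0), (14.0, 4.0), -0.0)
12.0 hole [397. 121.] ((397.0000305175781, 120.99998474121094), (4.242640495300293, 4.242640495300293), 45.0)
9.0 hole [389.5 120.9] ((389.50006103515625, 121.0), (3.535533905029297, 3.535533905029297), 45.0)
9.0 hole [389.5 117.9] ((389.50006103515625, 118.00001525878906), (3.535533905029297, 3.535533905029297), 45.0)
((637.7846069335938, -173.9813232421875), (88.60711669921875, 240.6795654296875), 1.6520155668258667)
```

View pics/crop1.png

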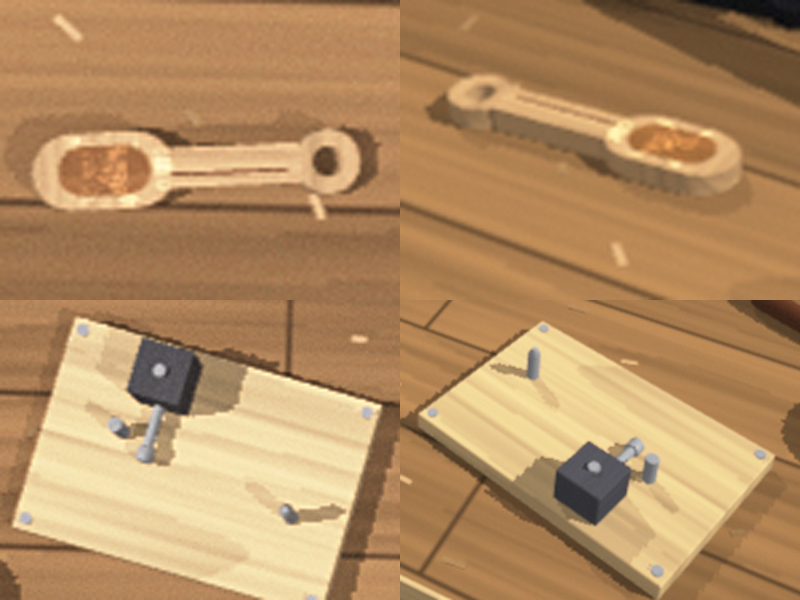

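Crop confirms it: the blank at top (400,236) has a through hole at (434,234), and in the scene view the hole is at (215,207). The jig shows four screws, with its peg foot near top (240,168) and scene (380,316), and the pin and plunger on the left.

Run:
```python
from h import *
mt,ms=env.camera_model('top'),env.camera_model('scene')
t=lambda a,b:(130+a*.375,90+(b-300)*112/300); s=lambda a,b:(300+(a-400)*.6,270+(b-300)*.6)
pts={'s_hh':((83,330),(657,570)),'s_hl':((368,412),(543-110,412)),'s_lh':((26,519),(760,454)),'s_ll':((313,600),(543,328)),
'pegtop':((284,509),(534,350)),'pegfoot':((295,519),(533,377)),'pintop':((113,422),(651,458)),'pinfoot':((124,432),(650,480))}
for k,(a,b) in pts.items():
    p,e=tri((mt,t(*a)),(ms,s(*b)));print(k,p.round(1),round(e,1),plane(mt,t(*a),18).round(1)[:2])
p,e=tri((mt,(434.3,233.7)),(ms,(215.5,207.3)));print('eye',p,e)
p,e=tri((mt,(354.6,236.5)),(ms,(190+342*.3,180+162*.3)));print('headend',p,e)
print('eye z16',plane(mt,(434.3,233.7),16),'end',plane(mt,(354.6,236.5),16))
# head contour ends on tighter mask
T=cv2.imread('pics/top0.png');h=cv2.cvtColor(T,cv2.COLOR_BGR2HSV)
k=cv2.inRange(h,(10,0,200),(30,125,255))[210:262,340:460]
c=max(cv2.findContours(k,0,1)[0],key=cv2.contourArea)[:,0]+[340,210]
P=np.array([plane(mt,p,16)[:2] for p in c],np.float32);print(cv2.minAreaRect(P),cv2.contourArea(c))
print(env.camera_model('wrist'))
```

```text
s_hh [705.3 304.5  19.4] 0.6 [706.  304.4]
s_hl [644.8  72.   19. ] 1.5 [645.8  70.8]
s_lh [550.1 344.9  18.1] 0.7 [550.3 344.3]
s_ll [490.4 112.   18.8] 1.2 [491. 111.]
pegtop [557.8 131.9  51.5] 0.4 [564.3 136.7]
pegfoot [556.1 130.1  14.8] 2.3 [556.4 127.5]
pintop [624.3 269.2  45.5] 0.1 [631.3 277.3]
pinfoot [623.1 269.9  17.2] 1.6 [623.4 268.2]
eye [ 431.31670334 -295.33112937   16.89683451] 2.0891612966373896
headend [ 420.09520011 -119.57677655   16.74250923] 4.011560017979304
eye z16 [ 432.5041384 -297.4185159   16.       ] end [ 422.0815011  -123.19032737   16.        ]
((428.12139892578125, -219.1939239501953), (45.08127212524414, 195.34750366210938), 4.386166572570801) 1228.5
{'fx': 336.3672116097685, 'fy': 336.3672116097685, 'cx': 315.729120788903, 'cy': 240.32659590780506, 'camera_from_world': array([[ 2.87918643e-01,  9.57653938e-01, -1.33790716e-03,
        -5.73875691e+02],
       [-9.14936918e-01,  2.74662630e-01, -2.95720942e-01,
         3.30131551e+01],
       [-2.82830852e-01,  8.63676732e-02,  9.55273434e-01,
        -3.93012412e+02],
       [ 0.00000000e+00,  0.00000000e+00,  0.00000000e+00,
         1.00000000e+00]])}
```

```bash
python3 -m jog '{"jaw":[91,91,91,91,91,91,91,91,91],"slide":[[0,0,0],[0,0,0],[0,0,0],[0,0,0],[0,0,0],[0,0,0],[0,0,0],[0,0,0],[0,0,0]],"spin":[0.96,0.96,0.96,0.96,0.96,0.96,0.96,0.96,0.96]}'
python3 -m jog '{"jaw":[91,91,91,91,91,91,91,91],"slide":[[-0.94,0.72,0],[-0.94,0.72,0],[-0.94,0.72,0],[-0.94,0.72,0],[-0.94,0.72,0],[-0.94,0.72,0],[-0.94,0.72,0],[-0.94,0.72,0]],"spin":[0,0,0,0,0,0,0,0]}'
python3 -m jog '{"jaw":[91,91,91,91,91,91,91,91,91],"slide":[[-0.94,0.72,0],[-0.94,0.72,0],[-0.94,0.72,0],[-0.94,0.72,0],[-0.94,0.72,0],[-0.94,0.72,0],[-0.94,0.72,0],[0,0,0],[0,0,0]],"spin":[0,0,0,0,0,0,0,0,0]}'
python3 - <<'E'
from h import *
import pickle
s=env.state();m=env.camera_model('wrist');im=env.grab_frame('wrist')[:,:,::-1]
print(s['ee_pos'],s['ee_rot']);pickle.dump(m,open('w1.pkl','wb'));cv2.imwrite('pics/w1.png',im)
for p in((557.3,131.2,53),(557.3,131.2,18),(622.5,269,44),(622.5,269,18)):print(proj(m,np.array(p)))
E
```

```text
time_s: 1.0
ee_pos: [165.3, 550.4, 213.5]
ee_rot: [-180.0, 0.1, 93.8]
force: [-0.3, 0.3, 0.2]
gripper_width: 90.9
gripper_force: 0.0
time_s: 1.8
ee_pos: [354.7, 336.9, 213.7]
ee_rot: [-180.0, 0.0, 94.2]
force: [-0.1, 0.1, 0.5]
gripper_width: 91.0
gripper_force: 0.0
time_s: 2.7
ee_pos: [519.1, 151.9, 213.3]
ee_rot: [-179.9, -0.0, 94.1]
force: [-0.2, -0.4, -0.1]
gripper_width: 91.1
gripper_force: 0.0
[519.07362528 151.86236988 213.34188842] [-1.79908242e+02 -1.52859702e-02  9.40645197e+01]
[351.82772009 244.68328188]
[348.72880203 235.18780073]
[434.5361546  107.91591504]
[425.96986771 109.97060157]
```

View pics/w1.png

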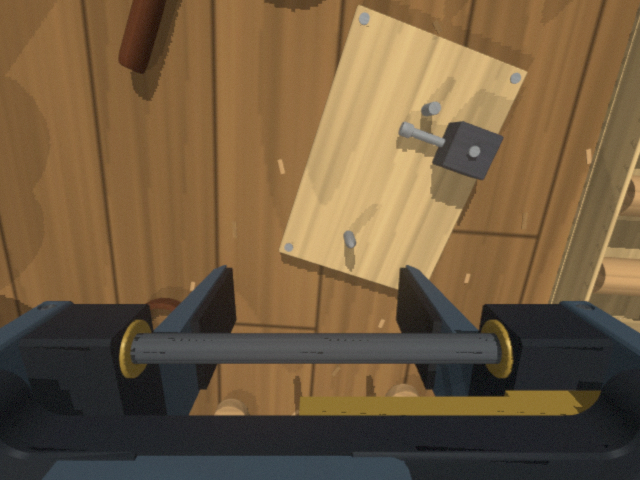

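Wrist view: peg at (350,239), pin (431,108), plunger nose (405,130), all within 2–3 px of the prediction. Moving to the spoon.

```bash
python3 -m jog '{"jaw":[91,91,91,91,91,91,91,91],"slide":[[-0.94,-0.304,0],[-0.94,-0.304,0],[-0.94,-0.304,0.2],[-0.94,-0.304,0.3],[-0.94,-0.304,0.3],[-0.94,-0.304,0.3],[-0.94,-0.304,0.3],[-0.94,-0.304,0.3]],"spin":[0,0,0,0,0,0,0,0]}' >/dev/null
python3 -m jog '{"jaw":[91,91,91,91,91,91,91],"slide":[[-0.94,-0.304,0.3],[-0.94,-0.304,0.3],[-0.94,-0.304,0.3],[-0.94,-0.304,0.3],[-0.94,-0.304,0.3],[0,0,0],[0,0,0]],"spin":[0,0,0,0,0,0,0]}'
python3 - <<'E'
from h import *
s=env.state();m=env.camera_model('wrist');im=env.grab_frame('wrist')[:,:,::-1]
print(s['ee_pos'],s['ee_rot']);cv2.imwrite('pics/w2.png',im)
d=np.array([np.cos(np.radians(94)),np.sin(np.radians(94))])
for x in(75,95,155,178):print(x,proj(m,np.r_[np.array([432,-297])+x*d,16]))
E
```

```text
time_s: 4.25
ee_pos: [427.5, -221.0, 117.8]
ee_rot: [-180.0, -0.1, 94.2]
force: [-0.6, -0.3, -0.0]
gripper_width: 91.3
gripper_force: 0.0
[ 427.45179356 -220.97067151  117.84760657] [-1.79984294e+02 -5.83343698e-02  9.41550118e+01]
75 [315.41441914 241.1284088 ]
95 [315.46593111 218.20140761]
155 [315.63435662 143.23840645]
178 [315.70509993 111.75189817]
```

View pics/w2.png

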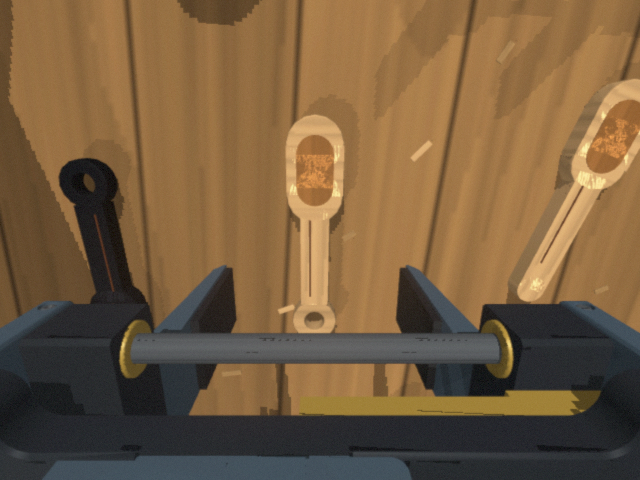

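Wrist view: eye at (314,319), head end at (315,115), neck centred at (314,250) between the fingers and in line with the tool. Descending and gripping.

```bash
python3 - <<'E'
from h import *
m=env.camera_model('wrist')
print(plane(m,(314.3,319.3),16),plane(m,(315,115),16))
E
python3 -m jog '{"jaw":[91,70,50,45,45,45,45,45],"slide":[[0,0,0.6],[0,0,0.8],[0,0,0.8],[0,0,0.7],[0,0,0.5],[0,0,0.2],[0,0,0.2],[0,0,0]],"spin":[0,0,0,0,0,0,0,0]}' 30
python3 -m jog '{"jaw":[20,10,10,10,10,10,10],"slide":[[0,0,0],[0,0,0],[0,0,0],[0,0,0],[0,0,0],[0,0,0],[0,0,0]],"spin":[0,0,0,0,0,0,0]}' 30
```

```text
[ 431.58750648 -296.99865553   16.        ] [ 419.48018833 -121.54717665   16.        ]
time_s: 5.1
ee_pos: [427.9, -221.3, 4.0]
ee_rot: [180.0, -0.0, 94.2]
force: [0.2, 1.2, 0.0]
gripper_width: 44.8
gripper_force: 0.0
time_s: 5.8
ee_pos: [427.9, -222.1, 4.4]
ee_rot: [180.0, 0.0, 94.2]
force: [-0.9, 0.9, 5.6]
gripper_width: 23.8
gripper_force: 30.0
```

```bash
python3 -m jog '{"jaw":[10,10,10,10,10,10,10],"slide":[[0,0,-0.3],[0,0,-0.7],[0,0,-0.7],[0,0,-0.7],[0,0,-0.7],[0,0,-0.4],[0,0,0]],"spin":[0,0,0,0,0,0,0]}' 30
python3 -m jog '{"jaw":[10,10,10,10,10,10,10,10],"slide":[[0.5,0.18,0],[0.9,0.34,0],[0.9,0.34,0],[0.9,0.34,0],[0.9,0.34,0],[0.9,0.34,0],[0.9,0.34,0],[0.9,0.34,0]],"spin":[0,0,0,0,0,0,0,0]}' 30
python3 -m jog '{"jaw":[10,10,10,10,10,10,10,10,10,10],"slide":[[0.9,0.34,0],[0.9,0.34,0],[0.9,0.34,0],[0.9,0.34,0],[0.9,0.34,0],[0.9,0.34,0],[0.9,0.34,0],[0.5,0.18,0],[0,0,0],[0,0,0]],"spin":[0,0,0,0,0,0,0,0,0,0]}' 30
python3 - <<'E'
from h import *
s=env.state();m=env.camera_model('wrist');w=env.grab_frame('wrist')[:,:,::-1].copy()
ms,mt=env.camera_model('scene'),env.camera_model('top')
S=env.grab_frame('scene')[:,:,::-1].copy();T=env.grab_frame('top')[:,:,::-1].copy()
cv2.imwrite('pics/S3.png',S);cv2.imwrite('pics/T3.png',T);cv2.imwrite('pics/w3.png',w)
print(s['ee_pos'],s['ee_rot'],s['gripper_width'])
y=np.radians(s['ee_rot'][2]);tx=np.array([np.cos(y),np.sin(y)])
e=np.r_[s['ee_pos'][:2]-75*tx,s['ee_pos'][2]+11.8];print('eye top expected',e,proj(ms,e),proj(mt,e))
u,v=proj(ms,e).astype(int);a,b=proj(mt,e).astype(int)
o=np.vstack([np.hstack([cv2.resize(S[v-55:v+80,u-70:u+110],(400,300),interpolation=2),cv2.resize(T[b-40:b+35,a-60:a+40],(400,300),interpolation=2)]),np.hstack([cv2.resize(w,(400,300)),cv2.resize(S,(400,300))])])
print(u-70,v-55,a-60,b-40);cv2.imwrite('pics/crop3.png',o)
E
```

```text
time_s: 6.5
ee_pos: [428.7, -222.5, 110.8]
ee_rot: [179.8, 0.1, 94.2]
force: [-0.6, -0.4, -1.1]
gripper_width: 23.9
gripper_force: 30.0
time_s: 7.3
ee_pos: [488.9, -11.7, 108.1]
ee_rot: [-179.9, -0.0, 94.2]
force: [1.0, -0.1, -1.7]
gripper_width: 23.9
gripper_force: 30.0
time_s: 8.3
ee_pos: [550.4, 195.3, 108.3]
ee_rot: [-179.9, 0.1, 94.2]
force: [0.5, -0.4, -0.4]
gripper_width: 23.9
gripper_force: 30.0
[550.43021319 195.34603133 108.27244664] [-1.79891706e+02  6.36599548e-02  9.41863169e+01] 23.937045264366983
eye top expected [555.90521482 120.54613589 120.07244664] [376.2400852  262.41827379] [236.96826165 162.41298857]
306 207 176 122
```

View pics/crop3.png

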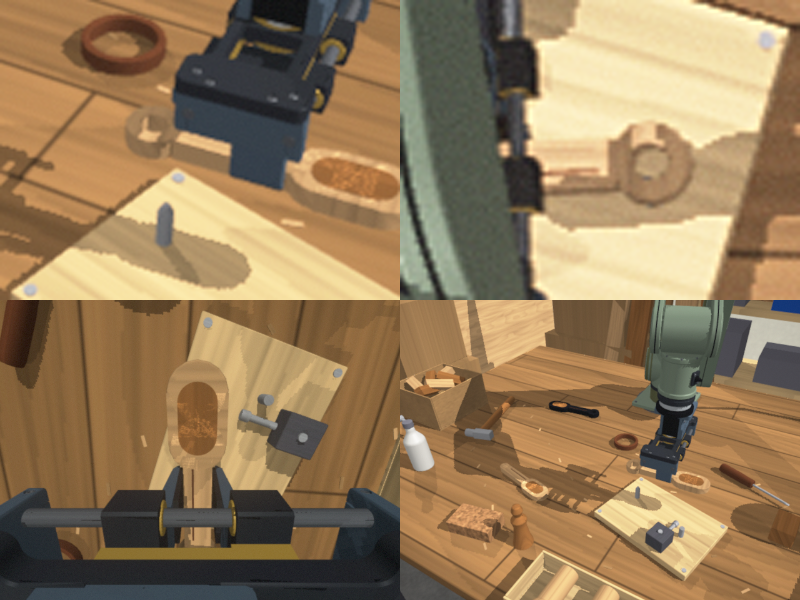

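The scene crop shows the eye hole at about scene (374.4,266.4), and the top crop shows it at (239,163). The spoon is held level, with the peg in front.

Run:
```python
from h import *
ms,mt=env.camera_model('scene'),env.camera_model('top')
print(tri((mt,(239,163)),(ms,(374.4,266.4))))
for z in(100,112,120):print(z,plane(mt,(239,163),z),plane(ms,(374.4,266.4),z))
# wrist: head centre line and end vs tool
m=env.camera_model('wrist')
s=env.state();y=np.radians(s['ee_rot'][2]);tx=np.array([np.cos(y),np.sin(y)])
for z in(108,120):print(proj(m,np.r_[s['ee_pos'][:2]+103*tx,z]),proj(m,np.r_[s['ee_pos'][:2]+60*tx,z]),plane(m,(316,97),z))
# peg refine in the top picture (dark grey on board), and scene
T=cv2.imread('pics/top0.png').astype(int);
k=((T.max(2)-T.min(2)<28)&(T.max(2)<190)).astype(np.uint8)[155:182,222:262]
n,l,st,c=cv2.connectedComponentsWithStats(k);print([(st[i],c[i]+[222,155]) for i in range(1,n)])
S=cv2.imread('pics/scene0.png').astype(int)
k=((S.max(2)-S.min(2)<28)).astype(np.uint8)[290:325,365:395]
n,l,st,c=cv2.connectedComponentsWithStats(k);print([(st[i],c[i]+[365,290]) for i in range(1,n)])
for z in(18,35.5,53):print(proj(mt,np.array([557.1,131,z])),proj(ms,np.array([557.1,131,z])))
```

```text
(array([556.42994423, 117.97754816, 111.85523715]), np.float64(0.22187607139669657))
100 [558.91424659 119.52583062 100.        ] [542.74689866 112.42084415 100.        ]
112 [556.49283539 117.75402139 112.        ] [556.48934644 118.24323084 112.        ]
120 [554.87856125 116.57281524 120.        ] [565.65097829 122.12482197 120.        ]
[316.52371443  94.10734941] [316.48324837 185.53928264] [543.22792447 296.31497682 108.        ]
[316.55323006  90.84925486] [316.50751499 189.08995234] [543.32046417 295.0905195  120.        ]
[(array([13, 12,  7,  6, 29], dtype=int32), array([237.93103448, 169.55172414]))]
[(array([ 11,   8,   8,  20, 118], dtype=int32), array([379.6779661 , 307.92372881]))]
[239.03201037 171.40332134] [378.65654921 315.29834338]
[237.86732007 169.87310589] [379.25064101 307.17178429]
[236.66114625 168.28838776] [379.8590658 298.8491647]
```

```bash
python3 -m jog '{"jaw":[10,10,10,10,10,10],"slide":[[0.42,0.06,0],[0,0,0.5],[0,0,0.6],[0,0,0.35],[0,0,0],[0,0,0]],"spin":[0,0,0,0,0,0]}' 30
python3 - <<'E'
from h import *
s=env.state();ms,mt=env.camera_model('scene'),env.camera_model('top')
S=env.grab_frame('scene')[:,:,::-1].copy();T=env.grab_frame('top')[:,:,::-1].copy()
y=np.radians(s['ee_rot'][2]);tx=np.array([np.cos(y),np.sin(y)])
e=np.r_[s['ee_pos'][:2]-77*tx,s['ee_pos'][2]+4];u,v=proj(ms,e).astype(int);a,b=proj(mt,e).astype(int)
print(s['ee_pos'],e,proj(ms,e),proj(mt,e),u-35,v-25,a-25,b-20)
cv2.imwrite('pics/crop4.png',np.hstack([cv2.resize(S[v-25:v+35,u-35:u+45],(400,300),interpolation=2),cv2.resize(T[b-20:b+17,a-25:a+25],(400,300),interpolation=2)]))
E
```

```text
time_s: 9.05
ee_pos: [552.4, 209.0, 65.7]
ee_rot: [180.0, -0.0, 94.2]
force: [-0.1, 0.1, -0.4]
gripper_width: 23.5
gripper_force: 30.0
[552.35062514 209.03498102  65.71953919] [557.92348122 132.23691285  69.71953919] [380.96642461 291.28244079] [234.87742077 166.30694667] 345 266 209 146
```

View pics/crop4.png

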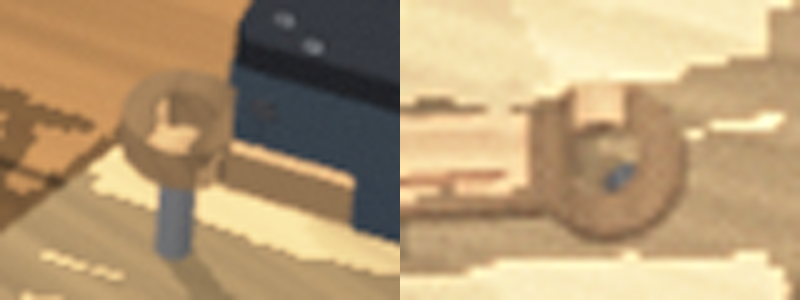

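The top crop shows the peg tip at (236.5,168.5) inside the hole, whose centre is at (234.6,165.4). The scene crop shows the eye directly above the peg at (380.6,291.6).

Run:
```python
from h import *
ms,mt=env.camera_model('scene'),env.camera_model('top')
print(tri((mt,(234.6,165.4)),(ms,(380.6,291.6))),plane(mt,(234.6,165.4),69.7),plane(mt,(236.5,168.5),53), tri((mt,(236.6,168.4)),(ms,(379.9,299))))
```

```text
(array([559.68812772, 132.57093892,  70.58573354]), np.float64(0.17183278244755873)) [559.79178483 132.86706062  69.7       ] [556.64421081 131.3221951   53.        ] (array([556.96248674, 131.10991674,  52.62504306]), np.float64(0.07378423562797544))
```

```bash
python3 -m jog '{"jaw":[10,10,10,10,10,10],"slide":[[-0.04,-0.05,0],[0,0,0.2],[0,0,0.2],[0,0,0.2],[0,0,0.2],[0,0,0]],"spin":[0,0,0,0,0,0]}' 30
python3 -m jog '{"jaw":[10,10,10,10,10],"slide":[[0,0,0.2],[0,0,0.2],[0,0,0.15],[0,0,0.05],[0,0,0]],"spin":[0,0,0,0,0]}' 30
```

```text
time_s: 9.75
ee_pos: [549.9, 207.3, 40.2]
ee_rot: [-179.9, 0.0, 94.2]
force: [-0.0, -0.2, -1.1]
gripper_width: 23.7
gripper_force: 30.0
time_s: 10.25
ee_pos: [550.5, 207.5, 23.1]
ee_rot: [-180.0, 0.0, 94.2]
force: [-0.4, -0.4, -0.5]
gripper_width: 23.4
gripper_force: 30.0
```

```bash
python3 -m jog '{"jaw":[10,10,10,10],"slide":[[0,0,0.03],[0,0,0],[0,0,0],[0,0,0]],"spin":[0,0,0,0]}' 30
python3 -m jog '{"jaw":[10,10,10,10,10,10,10],"slide":[[-0.001,0.045,0],[-0.0016,0.09,0],[-0.0016,0.09,0],[-0.0016,0.09,0],[-0.0016,0.09,0],[0,0,0],[0,0,0]],"spin":[0.125,0.25,0.25,0.25,0.25,0,0]}' 30
python3 - <<'E'
from h import *
s=env.state();ms,mt=env.camera_model('scene'),env.camera_model('top')
S=env.grab_frame('scene')[:,:,::-1].copy();T=env.grab_frame('top')[:,:,::-1].copy();w=env.grab_frame('wrist')[:,:,::-1]
print(s['ee_pos'],s['ee_rot'],s['force'],s['torque'])
cv2.imwrite('pics/crop5.png',np.vstack([np.hstack([cv2.resize(S[270:390,360:520],(400,300),interpolation=2),cv2.resize(T[140:190,205:272],(400,300),interpolation=2)]),cv2.resize(w[0:300,120:520],(800,300))]))
E
```

```text
time_s: 10.65
ee_pos: [550.8, 207.6, 22.7]
ee_rot: [180.0, -0.0, 94.2]
force: [-0.8, -0.2, -0.9]
gripper_width: 23.7
gripper_force: 30.0
time_s: 11.35
ee_pos: [562.8, 207.5, 22.5]
ee_rot: [-180.0, -0.0, 85.2]
force: [-0.1, 0.2, -1.4]
gripper_width: 23.8
gripper_force: 30.0
[562.79267055 207.45219145  22.52980339] [-1.79995266e+02 -2.86062366e-03  8.51792659e+01] [-0.084511    0.15978278 -1.40816172] [-0.10859594  0.07835226  0.00923581]
```

View pics/crop5.png

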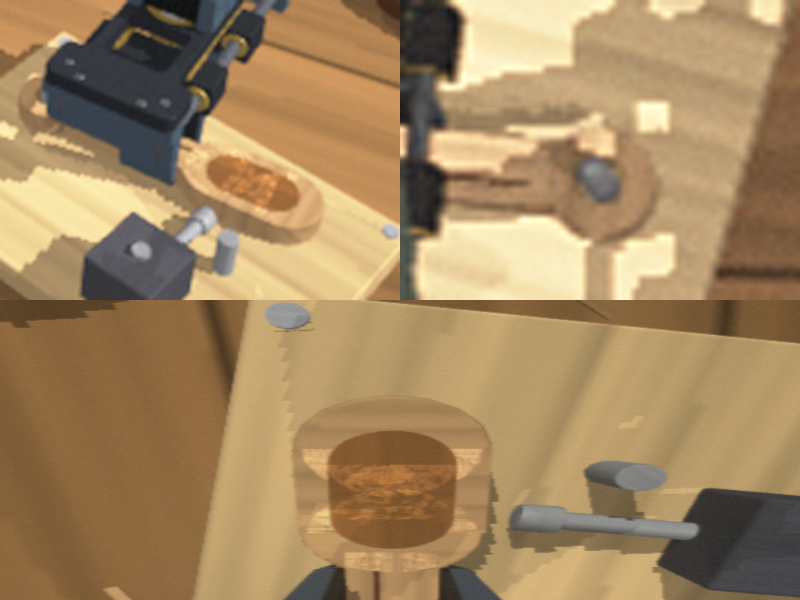

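The peg stands in the eye at top crop (598,180). The blank is flat, with the head's right side at wrist crop x=490 and the plunger nose at 512, still out. Swinging on.

```bash
python3 -m jog '{"jaw":[10,10,10,10,10,10,10,10],"slide":[[-0.001,0.045,0],[-0.0016,0.09,0],[-0.001,0.067,0],[0,0.045,0],[0,0.045,0],[0,0.045,0],[0,0,0],[0,0,0]],"spin":[0.125,0.25,0.19,0.125,0.125,0.125,0,0]}' 30
python3 -m jog '{"jaw":[10,10,10],"slide":[[0,0.022,0],[0,0,0],[0,0,0]],"spin":[0.0625,0,0]}' 30
```

```text
time_s: 12.3
ee_pos: [572.4, 206.2, 22.5]
ee_rot: [-180.0, -0.0, 77.6]
force: [-4.6, 3.2, 1.5]
gripper_width: 23.6
gripper_force: 30.0
time_s: 12.6
ee_pos: [573.1, 206.1, 22.5]
ee_rot: [-180.0, -0.0, 77.1]
force: [-4.3, 3.0, 1.7]
gripper_width: 23.8
gripper_force: 30.0
```

```bash
P='from workcell import env;s=env.state();print(s["force"].round(1),s["torque"].round(2),s["ee_rot"][2])'
python3 -m jog '{"jaw":[10,10,10],"slide":[[0,0.022,0],[0,0,0],[0,0,0]],"spin":[0.0625,0,0]}' 30 | grep pos; python3 -c "$P"
python3 -m jog '{"jaw":[10,10,10],"slide":[[0,0.022,0],[0,0,0],[0,0,0]],"spin":[0.0625,0,0]}' 30| grep pos; python3 -c "$P"
python3 -m jog '{"jaw":[10,10,10],"slide":[[0,0.022,0],[0,0,0],[0,0,0]],"spin":[0.0625,0,0]}' 30| grep pos; python3 -c "$P"
```

```text
ee_pos: [573.7, 205.9, 22.5]
[-4.5  3.4  1.2] [0.51 0.73 0.19] 76.63465852389739
ee_pos: [574.2, 205.8, 22.5]
[-3.7  3.7  1. ] [0.51 0.85 0.26] 76.13783535414984
ee_pos: [574.8, 205.7, 22.5]
[-5.4  4.4  0.5] [0.54 0.87 0.2 ] 75.64265837067305
```

```bash
P='from workcell import env;s=env.state();print(s["force"].round(1),s["torque"].round(2),s["ee_pos"].round(1),s["ee_rot"][2])'
for i in 1; do python3 -m jog '{"jaw":[10,10,10],"slide":[[0,0.022,0],[0,0,0],[0,0,0]],"spin":[0.0625,0,0]}' 30 >/dev/null; python3 -c "$P"; done
python3 -m jog '{"jaw":[10,10,10],"slide":[[0,0.022,0],[0,0,0],[0,0,0]],"spin":[0.0625,0,0]}' 30 >/dev/null; python3 -c "$P"
python3 - <<'E'
from h import *
w=env.grab_frame('wrist')[:,:,::-1];cv2.imwrite('pics/w6.png',cv2.resize(w[0:300,170:570],(800,600)))
E
```

```text
[-4.1  4.5  1.8] [0.62 0.88 0.28] [575.4 205.7  22.5] 75.14881747049326
[-5.6  4.3  1.6] [0.65 0.95 0.42] [575.8 205.6  22.5] 74.6832655968597
```

View pics/w6.png

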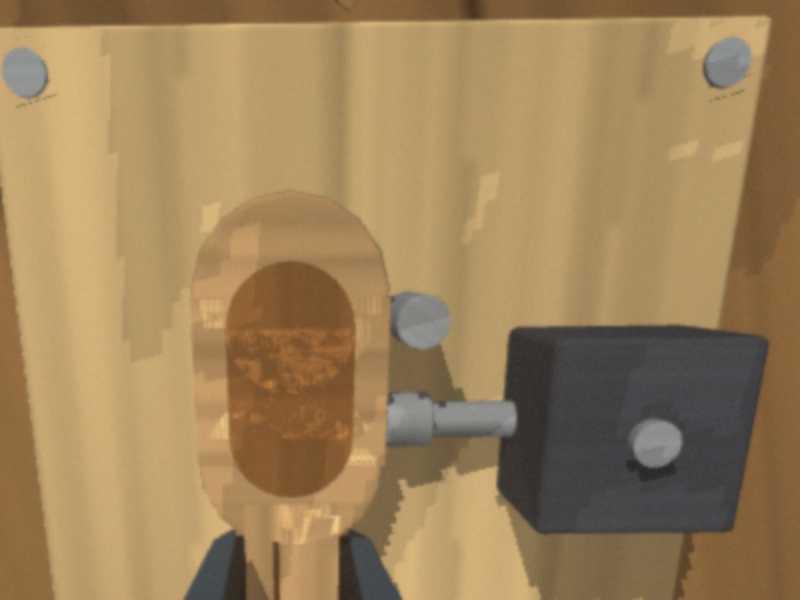

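Wrist view: the head's side (x≈388) just reaches the pin (392–450, y 320), and the plunger is pushed in. Torque about z is starting to rise, so I'll press a bit more.

```bash
P='from workcell import env;s=env.state();print(s["force"].round(1),s["torque"].round(2),s["ee_pos"].round(1),s["ee_rot"][2])'
python3 -m jog '{"jaw":[10,10,10],"slide":[[0,0.022,0],[0,0,0],[0,0,0]],"spin":[0.0625,0,0]}' 30 >/dev/null; python3 -c "$P"
python3 -m jog '{"jaw":[10,10,10],"slide":[[0,0.022,0],[0,0,0],[0,0,0]],"spin":[0.0625,0,0]}' 30 >/dev/null; python3 -c "$P"
```

```text
[-6.6  6.   2.9] [0.9  1.29 0.8 ] [575.6 205.6  22.5] 74.23706757338503
[-9.4  5.9  3.5] [1.02 1.55 0.89] [575.6 205.6  22.5] 73.76810782896375
```

```bash
python3 -m jog '{"jaw":[10,10,10,10,10,10],"slide":[[0,0.005,0],[0,0,0],[0,0,0],[0,0,0],[0,0,0],[0,0,0]],"spin":[0.02,0,0,0,0,0]}' 30
python3 - <<'E'
from h import *
s=env.state();print(s['force'],s['torque'],s['ee_rot'][2])
w=env.grab_frame('wrist')[:,:,::-1];T=env.grab_frame('top')[:,:,::-1]
cv2.imwrite('pics/w7.png',np.hstack([cv2.resize(w[0:300,170:570],(500,375)),cv2.resize(T[150:187,215:245],(300,375),interpolation=2)]))
E
```

```text
time_s: 15.35
ee_pos: [575.6, 205.6, 22.5]
ee_rot: [-179.7, 0.1, 73.6]
force: [-8.4, 6.1, 4.0]
gripper_width: 23.9
gripper_force: 30.3
[-8.43557443  6.11600844  4.00543612] [1.06591483 1.61724111 0.9893733 ] 73.62016411578088
```

View pics/w7.png

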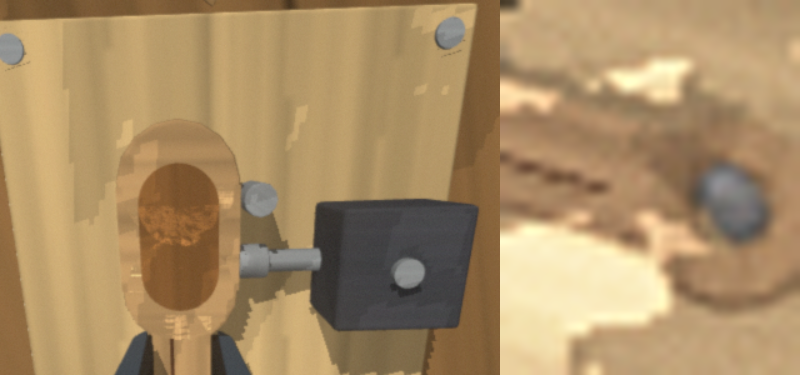

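The picture shows the head's side touching the pin at (243,197), the plunger pushed in at (243,262), and the peg still in the eye. The forces are steady, about 9 N on the pin, so I'm handing in.

```bash
python3 -c "
from workcell import env
print(env.job_done())"
```

```text
the job is handed in; nothing more can be done
None
```

I hung the spoon blank on the peg, swung it against the stop pin and handed the job in with the fingers still pressing it there, at an estimated 9 N on the pin; the other blank was not touched, and the hand-in gave no verdict.

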